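Swap the wrongly packed bottle behind the front row

ROBOT

A 6-joint arm with a two-finger parallel gripper is mounted at the origin on a cart in front of the work surface, level with it; the furniture and walls round the work are solid. World frame = base frame: x ahead of the robot, y to its left, z up, the work surface at z = 0. Lengths are in m, angles in rad, forces in N, time in s.
With the tool pointing down it reaches from about 0.35 to 0.875 m from the base axis. Payload 15.5 kg.
Tool frame: the origin (TCP) lies on the centre line of the jaws, within the pads' length; the fingertips stand 11 mm ahead of it and the grasp point (between the pads) lies 8 mm behind it (nose_length is the distance from the TCP to the fingertips, in m); z points along the fingers, y is the line along which they close (so a half turn about z gives the same grasp; the last joint's range is limited). The gripper opens to 85 mm and grips with 20 to 120 N. Pads are 22 mm wide; open, the fingers measure 114 mm over their backs; the gripper's body (76 mm by 85 mm) begins 54 mm behind the grasp point. The pads swing forward as they close: fully open they stand 13 mm farther back than shut.
Start: joints at [-1.421, 0.494, 1.345, -0, 1.302, -0.096], TCP at [0.152, -0.606, 0.242] pointing down, gripper open.
Joint ranges: [-2.91, 2.91], [-0.82, 2.16], [0.22, 2.67], [-1.22, 4.37], [0.12, 2.79], [-3.08, 3.08]. Speed limits (rad/s): [1.89, 1.89, 2.57, 3.01, 3.01, 3.01].

INTERFACE

Orientations are given as a unit quaternion [x, y, z, w].
In Python, from rig import * gives the robot as it stands.
- The arm moves only by the shell command python3 -m inch 'ROWS' [FORCE]. ROWS is JSON, a list of rows, each a list of 5 numbers: the shift along the tool's x, y, z in mm, then the turn about the tool's z in rad, then the closure in counts, from 0 (fully open) to 255 (shut). In form: [[dx, dy, dz, turn, claw], ...]. A call has 1 to 20 rows; each row shifts and turns the commanded pose from where the row before left it, along the tool's axes as they then stand; what a row does not reach is not made up. A row lasts 1/12 s, in which the tool goes at most 41.7 mm and 7.16 degrees, less where a joint would pass 70% of its speed; a pose out of reach is approached as far as the arm can. A call is refused whole if a number of a shift passes 41.7 or a number of a turn 0.125, either way. A call with a gripper value outside its range is refused whole. The fingers move at their own pace and stop on an object; FORCE is the grip in N (left out, the last holds). Time passes only in rows, so rows that do not move let the fingers close. It gives the time, the measured TCP pose, the force, the opening and the grip force at its end, in the units of the state.
- sense(): the state, without advancing time (a new reading comes with each control period).
- snapshot(name): name is "side" or "top"; returns the picture (420x560x3 uint8, red, green, blue); there is no depth.
- camera_params(name): a dict with "fx", "fy", "cx", "cy" (pixels), "origin" and "rotation" of the camera in the world. Camera axes: x right, y down, z forward; pixel columns grow to the right and rows downward; lengths in m; the calibration is good to about 2 mm. A picture is of the moment at which its call begins. camera_params takes no time and is no camera call.
- finish_job(): hands the job in; it is judged then, once.
The state is a dict: "time": time; "qpos": joint angles; "dq": joint speeds; "joint_efforts": joint torques, N m; "ee_pos": TCP position; "eef_rot": TCP orientation; "force": force on the tool from outside, world axes, zero at the start; "wrist_torque": the same for the moment, N m; "opening": finger opening in m; "grasp_force": force on a finger pad.
Only numpy, scipy, OpenCV 4.12 (cv2) and the standard library are available. Lean on these libraries where they do the work, as an engineer would, in place of code of your own. Each camera call takes 0.05 s, during which the arm holds its last target. There are 200 camera calls.

TASK

In the tray that holds two middle-sized hexagonal bottles, a small bottle has been packed behind them by mistake, where the tall one belongs. Stand the two middle bottles aside on the board, move the small bottle into the free place beside its two fellows in the other tray, then set the tall bottle into the back place and put both middle bottles back in front of it. Keep every bottle upright; at the end the three in each tray must stand close together, flat side to flat side and square with the tray as they were packed.

Things in the scene. Friction and masses are not known exactly. Their poses are not given: they have to be found in the camera images.
- set_tray: Open pale wooden tray that at the start holds two middle bottles and a small one: 128 mm square outside, 114 mm inside, walls 30 mm high, floor 6 mm above the bench, fixed. Origin: centre of underside; x to its far side (away from the robot, turned at most 0.2 rad), y left. Packed, bottles stand in a triangle: back place about x +22, y 0 mm; front pair x -22, y +26 and -26 mm; 6 mm play to the walls.
- small_tray: Same kind of tray, that at the start holds only two small bottles, at its far side (x +22, y +26 and -26 mm): 128 mm square outside, 114 mm inside, walls 30 mm high, floor 6 mm above the bench, fixed. Origin: centre of underside; x to its far side (away from the robot, turned at most 0.2 rad), y left. Its free place is nestled in front of them, at about x -22, y 0 mm.
- board: Flat brown wooden set-down board with a darker strip at each end, 150 x 210 x 12 mm, fixed; the tall bottle stands on it at the start. Origin: centre of its underside; x along the 150 mm side, away from the robot (turned at most 0.2 rad), y along the 210 mm side; top face 12 mm up.
- tall: Tall amber hexagonal bottle, 50 mm across flats, 58 over corners; glass shoulder at 116 mm, stopper at 120 to 148 mm height; 0.28 kg. Stopper: fixed wooden cylinder, 26 mm diameter, 28 mm tall, on the axis: grip it from above, any side. Origin: centre of underside, z up; corners of the hexagon point along +x and -x, flats face +y and -y; a 60 degree turn looks the same.
- mid_1: Middle amber hexagonal bottle, front left in its tray at the start; shoulder at 88 mm, stopper at 92 to 120 mm height, 0.22 kg; 50 mm across flats; stopper, origin and axes as for the tall one. It and mid_2 are alike and may change places.
- mid_2: Middle amber hexagonal bottle, front right in its tray at the start; shoulder at 88 mm, stopper at 92 to 120 mm height, 0.22 kg; 50 mm across flats; stopper, origin and axes as for the tall one. 
- small_1: Small amber hexagonal bottle, wrongly packed behind the middle ones; shoulder at 36 mm, stopper at 40 to 68 mm height, 0.13 kg; 50 mm across flats; stopper, origin and axes as for the tall one. 
- small_2: Small bottle like small_1, far left in the tray for small ones, where it stays; 50 mm across flats; stopper, origin and axes as for the tall one. 
- small_3: Small bottle like small_1, far right in the tray for small ones, where it stays; 50 mm across flats; stopper, origin and axes as for the tall one. 
Not all that is in view belongs to the job. Leave any blue look-alike of the mid_2 alone.

How it is judged:
By the outcome, as a careful person would: the job done as asked, in the order asked, and still so for the second after the job is handed in, with the robot touching nothing.
It also fails if it takes over 152 s, if anything falls off the work surface, if the arm or the gripper's body presses on something with over 40 N, if the wrist force passes 120 N, or if a joint passes its speed limit or range.

## Working session

There is one attempt and no reset: what is moved stays moved. The work goes in short steps, Python scripts to look and compute and a shell command to move; the robot and the scene stay as the last step left them, time stands still between calls to the robot, and variables do not carry over. Pictures are saved under pics/ and viewed, at most 14 in all, crops included, and the job is handed in when it is done.

```bash
mkdir -p pics; python3 - <<'E'
from rig import *
import cv2
for n in("top","side"):
    p=camera_params(n);print(n,p)
    cv2.imwrite(f"pics/{n}0.png",snapshot(n)[:,:,::-1])
s=sense();print(s)
E
ls
```

```text
top {'fx': 442.8640051196538, 'fy': 442.8640051196538, 'cx': 281.25471716004137, 'cy': 206.05477362526332, 'origin': array([0.4099516 , 0.00252499, 0.9977656 ]), 'rotation': array([ 0.70802653, -0.70428546,  0.04275388, -0.02919815])}
side {'fx': 455.14548822085925, 'fy': 455.14548822085925, 'cx': 276.7521300277758, 'cy': 216.16071558837587, 'origin': array([ 0.40254696, -0.83589301,  0.45714502]), 'rotation': array([ 0.84935897, -0.04877691,  0.02811597, -0.52480438])}
{'time': 0.1, 'qpos': array([-1.42050059e+00,  4.94112377e-01,  1.34605648e+00, -2.46125223e-05,
        1.30249710e+00, -9.55141074e-02]), 'dq': array([ 0.00150666, -0.00110026, -0.00107528,  0.00160562, -0.00089964,
       -0.00251921]), 'joint_efforts': array([ 5.47756455e-03, -8.83592892e+01, -3.84561360e+01,  3.42667481e-04,
        5.28790653e-03, -7.82333814e-06]), 'ee_pos': array([ 0.15202985, -0.60591306,  0.24176956]), 'eef_rot': array([ 9.92456149e-01,  1.22598955e-01, -2.65573594e-05, -5.36128803e-04]), 'force': array([-0.13193668, -0.28297353,  0.60448788]), 'wrist_torque': array([ 0.01965244,  0.00799975, -0.03398456]), 'grasp_force': 0.0, 'opening': 0.08578553326255703}
pics
```

View pics/top0.png

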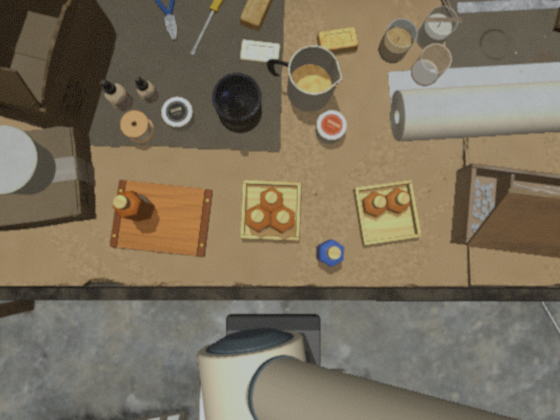

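View pics/side0.png

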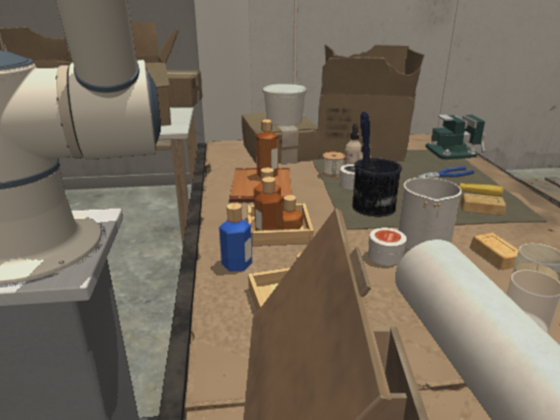

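The top view shows the board at (161,218), the set tray at (271,210), the small tray at (388,212) and the tall bottle at (126,203). The blue look-alike at (331,252) is to be left alone. The two amber ones at (258,217) and (283,217) are the middle bottles, and the one at (270,198) is the misplaced small one. I'll enlarge these areas to confirm.

```bash
cat > h.py <<'E'
from rig import *
import cv2, numpy as np
from scipy.spatial.transform import Rotation as R
P={n:camera_params(n) for n in("top","side")}
def w(u,v,z,n="top"):
    p=P[n];d=R.from_quat(p["rotation"]).apply([(u-p["cx"])/p["fx"],(v-p["cy"])/p["fy"],1]);o=p["origin"]
    return (o+d*(z-o[2])/d[2])
def px(X,n="top"):
    p=P[n];c=R.from_quat(p["rotation"]).inv().apply(np.array(X)-p["origin"]);return p["fx"]*c[0]/c[2]+p["cx"],p["fy"]*c[1]/c[2]+p["cy"]
def crop(name,n,u0,v0,u1,v1,k,img=None):
    im=snapshot(n) if img is None else img
    c=cv2.resize(im[v0:v1,u0:u1],None,fx=k,fy=k,interpolation=cv2.INTER_CUBIC)
    cv2.imwrite(f"pics/{name}.png",c[:,:,::-1])
E
python3 - <<'E'
from h import *
im=snapshot("top")
a=im[165:265,230:430];b=im[170:265,100:220]
A=cv2.resize(a,None,fx=4,fy=4,interpolation=cv2.INTER_CUBIC)
cv2.imwrite("pics/c1.png",A[:,:,::-1])
crop("c2","top",100,170,220,265,5,im)
E
```

```text
(no output)
```

View pics/c1.png

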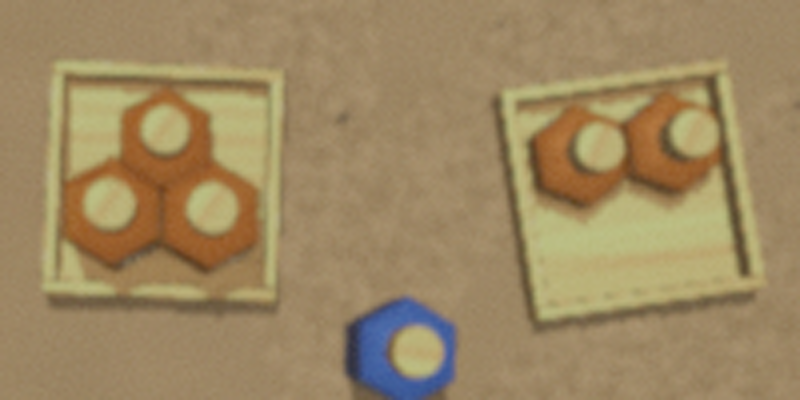

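View pics/c2.png

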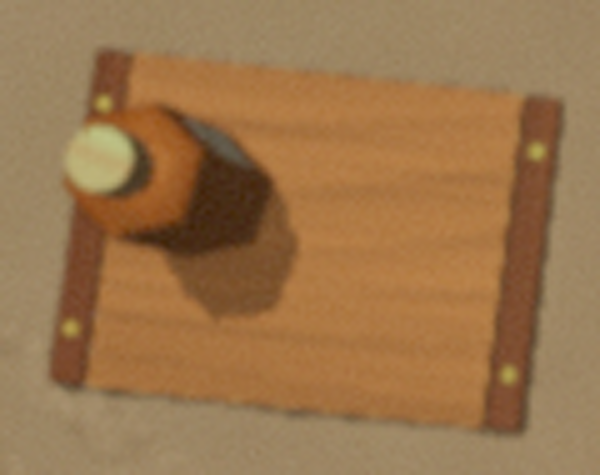

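The crops confirm it. In c1 the set tray's corners are at (53,62), (285,70), (277,306) and (43,297), with mid stoppers at (109,205) and (212,208) and the small one at (165,131). The small tray's corners are at (498,93), (725,62), (765,288) and (537,322). The blue decoy's stopper is at (417,352). In c2 the board's corners are at (97,47), (562,98), (520,434) and (52,382), and the tall stopper is at (100,158).

```bash
cat >> h.py <<'E'
def tray(c):
    c=np.array(c);o=c.mean(0);e=(c[0]-c[3]+c[1]-c[2]);f=(c[0]-c[1]+c[3]-c[2])
    return np.r_[o[:2],np.arctan2(e[1],e[0]),np.arctan2(-f[0],f[1]),np.hypot(*e[:2])/2,np.hypot(*f[:2])/2]
def go(x,y,z,phi):
    s=sense();p=s["ee_pos"];a=R.from_quat(s["eef_rot"]).as_matrix();f0=np.arctan2(a[1,0],a[0,0])
    d=np.array([x,y,z])-p;c,n=np.cos(phi),np.sin(phi)
    print("turn %.3f  dx %.1f dy %.1f dz %.1f"%(f0-phi,*(1000*np.array([c*d[0]+n*d[1],n*d[0]-c*d[1],-d[2]]))))
E
python3 - <<'E'
from h import *
np.set_printoptions(precision=4,suppress=True)
A=lambda x,y,z:w(230+(x+.5)/4-.5,165+(y+.5)/4-.5,z)
B=lambda x,y,z:w(100+(x+.5)/5-.5,170+(y+.5)/5-.5,z)
S=tray([A(*q,.03) for q in((53,62),(285,70),(277,306),(43,297))])
M=tray([A(*q,.03) for q in((498,93),(725,62),(765,288),(537,322))])
D=tray([B(*q,.012) for q in((97,47),(562,98),(520,434),(52,382))])
print(S,M,D,sep="\n")
def loc(p,T):
    c,s=np.cos(T[2]),np.sin(T[2]);d=p[:2]-T[:2];return 1000*np.array([c*d[0]+s*d[1],-s*d[0]+c*d[1]])
for n,q,T in(("m1",(109,205,.126),S),("m2",(212,208,.126),S),("s1",(165,131,.074),S),("s2",(600,147,.074),M),("s3",(693,134,.074),M),("blue",(417,352,.12),M)):
    p=A(*q);print(n,p,loc(p,T))
p=B(100,158,.160);print("tall",p,loc(p,D))
# tall shoulder silhouette points left/bottom/top corners at z .128
for q in((137,104),(63,178),(180,108),(205,152),(193,195),(128,240),(85,213),(183,255)):print(q,loc(B(*q,.128),[*p[:2],0]))
E
ls -la; python3 -c "
import rig;print([n for n in dir(rig) if n[0]!='_'])"
```

```text
[ 0.4992  0.0071 -0.0313 -0.0305  0.1298  0.1278]
[ 0.4966 -0.2501  0.1526  0.1472  0.1272  0.1277]
[ 0.4837  0.2503 -0.0966 -0.1047  0.1501  0.208 ]
m1 [0.4793 0.034  0.126 ] [-20.7753  26.2717]
m2 [ 0.4781 -0.0168  0.126 ] [-20.3706 -24.5501]
s1 [0.5226 0.0069 0.074 ] [23.3299  0.5247]
s2 [ 0.5156 -0.2224  0.074 ] [22.9559 24.4325]
s3 [ 0.5228 -0.2719  0.074 ] [ 22.5819 -25.5524]
blue [ 0.4078 -0.1185  0.12  ] [-67.772  143.4971]
tall [0.5029 0.2923 0.16  ] [15.0035 43.7229]
(137, 104) [25.0304 -2.5148]
(63, 178) [-4.4328 25.1513]
(180, 108) [ 23.5595 -19.3959]
(205, 152) [  6.189  -29.8145]
(193, 195) [-10.8142 -25.7539]
(128, 240) [-28.6507  -1.1352]
(85, 213) [-18.1521  16.0105]
(183, 255) [-34.4072 -22.7372]
total 16
drwxr-xr-x  3 agent agent 4096 Dec  3 19:57 .
drwxr-xr-x 23 root  root  4096 Dec  3 19:56 ..
-rw-r--r--  1 agent agent 1141 Dec  3 19:58 h.py
drwxr-xr-x  2 agent agent 4096 Dec  3 19:57 pics
['Unreachable', 'camera_params', 'finish_job', 'nose_length', 'sense', 'snapshot']
```

```bash
python3 -m inch '[[0,0,-30,0,0],[0,0,-30,0,0],[0,0,-30,0,0],[0,0,-30,0,147]]' 40
```

```text
time: 0.48
ee_pos: [0.152, -0.6059, 0.3634]
eef_rot: [0.992, 0.123, -0.0, -0.0]
force: [0.2, -0.9, -0.5]
opening: 0.0759
grasp_force: 0.0
```

```bash
python3 - <<'E'
from h import *
go(.4787,.034,.36,-.20)
crop("tall","top",105,182,160,237,10)
E
```

```text
turn 0.446  dx 193.0 dy -692.0 dz 3.4
```

View pics/tall.png

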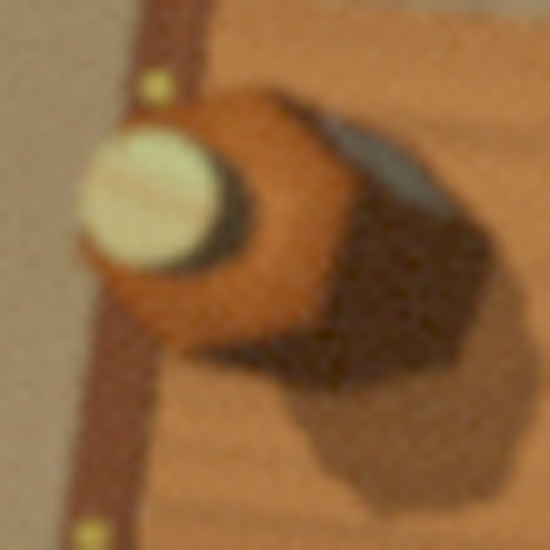

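The tall bottle's shoulder corners are at (270,90), (360,185), (320,325), (183,350), (90,245) and (130,115). That puts its centre at (225,218) and its yaw near -18° (-0.314). I'll start with mid_1.

```bash
python3 -m inch '[[0,0,0,0.112,147],[0,0,0,0.112,147],[0,0,0,0.111,147],[0,0,0,0.111,147],[8,-29,0,0,147],[8,-29,0,0,147],[8,-29,0,0,147],[8,-29,0,0,147],[8,-29,0,0,147],[8,-29,0,0,147],[8,-29,0,0,147],[8,-29,0,0,147],[8,-29,0,0,147],[8,-29,0,0,147],[8,-29,0,0,147],[8,-29,0,0,147]]'; python3 -m inch '[[8,-29,0,0,147],[8,-29,0,0,147],[8,-29,0,0,147],[8,-29,0,0,147],[8,-29,0,0,147],[8,-29,0,0,147],[8,-29,0,0,147],[8,-29,0,0,147],[8,-29,0,0,147],[8,-29,0,0,147],[8,-29,0,0,147],[8,-29,0,0,147],[0,0,0,0,147]]'
python3 -c "
from h import *
go(.4787,.034,.15,-.20)
print(w(105+22.5+.05-.5,182+21.85-.5,.128),nose_length)"
```

```text
time: 1.87
ee_pos: [0.3156, -0.2828, 0.3621]
eef_rot: [0.995, -0.1, -0.0, -0.0]
force: [1.0, 0.5, 0.2]
opening: 0.036
grasp_force: 0.0
time: 2.95
ee_pos: [0.4802, 0.0414, 0.3618]
eef_rot: [0.995, -0.099, 0.0, -0.001]
force: [-2.0, -0.9, 0.2]
opening: 0.0364
grasp_force: 0.0
turn 0.003  dx 0.0 dy 7.5 dz 211.8
[0.502288   0.28870934 0.128     ] 0.011
```

```bash
python3 -m inch '[[0,7.5,30,0.003,147],[0,0,30,0,147],[0,0,30,0,147],[0,0,30,0,147],[0,0,30,0,147],[0,0,30,0,147],[0,0,31,0,147],[0,0,0,0,147]]'
python3 -c "
from h import *
go(.4787,.034,.113,-.20)
crop('s1','side',200,120,360,240,5)"
```

```text
time: 3.62
ee_pos: [0.4743, 0.0303, 0.147]
eef_rot: [0.995, -0.101, -0.004, 0.0]
force: [-1.7, -0.5, -0.8]
opening: 0.0364
grasp_force: 0.0
turn -0.003  dx 3.6 dy -4.5 dz 34.0
```

View pics/s1.png

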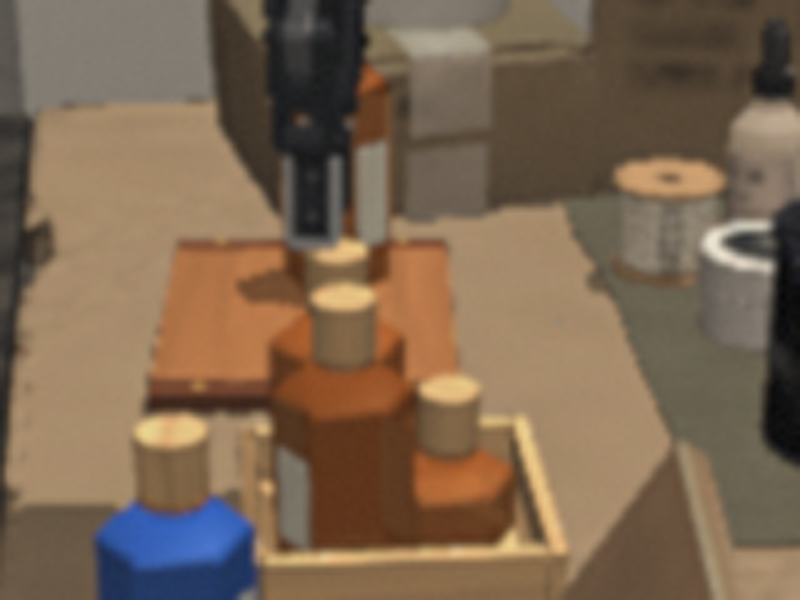

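The gripper is above mid_1, with the finger tip at about (315,240) in the crop and the stopper at (337,258). It's a few mm off, so I'll let it settle and correct.

```bash
python3 -m inch '[[0,0,0,0,147],[0,0,0,0,147]]'
python3 -c "
from h import *
go(.4787,.034,.113,-.20)"
```

```text
time: 3.83
ee_pos: [0.4781, 0.0302, 0.1529]
eef_rot: [0.995, -0.101, 0.001, -0.0]
force: [-0.6, 0.5, 0.8]
opening: 0.0359
grasp_force: 0.0
turn -0.003  dx -0.2 dy -3.8 dz 39.9
```

```bash
python3 -m inch '[[0,-3.8,0,0,147],[0,0,20,0,147],[0,0,10,0,147],[0,0,10,0,147],[0,0,0,0,147],[0,0,0,0,147],[0,0,0,0,147]]'; python3 -m inch '[[0,0,0,0,255],[0,0,0,0,255],[0,0,0,0,255],[0,0,0,0,255],[0,0,0,0,255]]' 60
```

```text
time: 4.42
ee_pos: [0.4786, 0.0342, 0.1123]
eef_rot: [0.995, -0.101, 0.001, -0.0]
force: [0.0, -0.4, 0.8]
opening: 0.0363
grasp_force: 0.0
time: 4.83
ee_pos: [0.4788, 0.0342, 0.1124]
eef_rot: [0.995, -0.101, 0.001, -0.0]
force: [-0.7, 2.3, 10.1]
opening: 0.024
grasp_force: 58.3
```

```bash
python3 -m inch '[[0,0,-5,0,255],[0,0,-10,0,255],[0,0,-20,0,255],[0,0,-25,0,255],[0,0,-20,0,255],[0,0,0,0,255],[0,0,0,0,255],[0,0,0,0,255]]'
python3 -c "
from h import *
go(.5175,.2067,.195,-.203)"
```

```text
time: 5.5
ee_pos: [0.4775, 0.0341, 0.191]
eef_rot: [0.995, -0.101, -0.0, 0.0]
force: [0.3, -0.4, -3.5]
opening: 0.0243
grasp_force: 59.2
turn -0.000  dx 4.4 dy -177.1 dz -4.0
```

```bash
python3 -m inch '[[0,-10,-4,0,255],[0.5,-20,0,0,255],[0.5,-25,0,0,255],[0.5,-25,0,0,255],[0.5,-25,0,0,255],[0.5,-25,0,0,255],[0.5,-25,0,0,255],[0.5,-15,0,0,255],[0,-7,0,0,255],[0,0,0,0,255],[0,0,0,0,255],[0,0,20,0,255],[0,0,20,0,255],[0,0,15,0,255],[0,0,10,0,255],[0,0,0,0,255],[0,0,0,0,255],[0,0,0,0,255]]'
```

```text
time: 7.0
ee_pos: [0.5176, 0.2064, 0.1311]
eef_rot: [0.995, -0.102, 0.0, -0.0]
force: [-0.6, 0.1, -2.1]
opening: 0.0239
grasp_force: 59.5
```

```bash
python3 -m inch '[[0,0,5,0,255],[0,0,5,0,255],[0,0,2,0,255],[0,0,0,0,255],[0,0,0,0,255]]'; python3 -m inch '[[0,0,1,0,255],[0,0,0,0,255]]'
```

```text
time: 7.42
ee_pos: [0.5172, 0.2069, 0.1185]
eef_rot: [0.995, -0.101, 0.0, -0.0]
force: [-0.5, -0.0, 2.7]
opening: 0.0242
grasp_force: 59.9
time: 7.58
ee_pos: [0.5176, 0.207, 0.1184]
eef_rot: [0.995, -0.101, 0.001, -0.0]
force: [-4.0, 0.8, 19.6]
opening: 0.0243
grasp_force: 61.7
```

Mid_1 has touched down, so I release it and go to mid_2.

```bash
python3 -m inch '[[0,0,-1,0,255],[0,0,0,0,147],[0,0,0,0,147],[0,0,0,0,147],[0,0,-10,0,147],[0,0,-20,0,147],[0,0,-25,0,147],[0,0,0,0,147],[0,0,0,0,147]]'
python3 -c "
from h import *
print(sense()['ee_pos'])
go(.4775,-.0173,.17,.14)"
```

```text
time: 8.33
ee_pos: [0.5179, 0.2069, 0.175]
eef_rot: [0.995, -0.101, 0.001, -0.001]
force: [-0.1, 0.8, -0.2]
opening: 0.0361
grasp_force: 0.0
[0.51792358 0.2069314  0.17499227]
turn -0.343  dx -71.3 dy 216.4 dz 5.0
```

```bash
python3 -m inch '[[0,0,0,-0.115,147],[0,0,0,-0.114,147],[0,0,0,-0.114,147],[-9,27,0,0,147],[-9,27,0,0,147],[-9,27,0,0,147],[-9,27,0,0,147],[-9,27,0,0,147],[-9,27,0,0,147],[-9,27,0,0,147],[-8.3,27.4,0,0,147],[0,0,0,0,147],[0,0,0,0,147],[0,0,0,0,147]]'
python3 -c "
from h import *
go(.4775,-.0173,.113,.14)"
```

```text
time: 9.5
ee_pos: [0.4764, -0.0172, 0.173]
eef_rot: [0.998, 0.07, -0.0, -0.0]
force: [0.8, -0.4, 0.9]
opening: 0.0359
grasp_force: 0.0
turn -0.001  dx 1.0 dy 0.2 dz 60.0
```

```bash
python3 -m inch '[[1,0,20,0,147],[0,0,20,0,147],[0,0,10,0,147],[0,0,10,0,147],[0,0,0,0,147],[0,0,0,0,147],[0,0,0,0,147]]'; python3 -m inch '[[0,0,0,0,255],[0,0,0,0,255],[0,0,0,0,255],[0,0,0,0,255],[0,0,0,0,255]]' 60
python3 -m inch '[[0,0,-5,0,255],[0,0,-10,0,255],[0,0,-20,0,255],[0,0,-25,0,255],[0,0,-23,0,255],[0,0,0,0,255],[0,0,0,0,255],[0,0,0,0,255]]'
python3 -c "
from h import *
go(.4409,.2043,.195,.14)"
```

```text
time: 10.08
ee_pos: [0.4779, -0.0168, 0.1137]
eef_rot: [0.998, 0.07, 0.0, 0.0]
force: [0.0, -0.2, 0.0]
opening: 0.0364
grasp_force: 0.0
time: 10.5
ee_pos: [0.4781, -0.0172, 0.1141]
eef_rot: [0.998, 0.07, 0.001, 0.0]
force: [-0.2, 1.8, 5.5]
opening: 0.0239
grasp_force: 58.6
time: 11.17
ee_pos: [0.4773, -0.0173, 0.1961]
eef_rot: [0.998, 0.07, -0.0, -0.0]
force: [-0.0, -0.3, -1.9]
opening: 0.0245
grasp_force: 59.0
turn -0.000  dx -5.1 dy -224.5 dz 1.1
```

```bash
python3 -m inch '[[-1,-10,0,0,255],[-1.5,-20,0,0,255],[-1.6,-25,0,0,255],[-1,-28,0,0,255],[0,-28,0,0,255],[0,-28,0,0,255],[0,-28,0,0,255],[0,-28,0,0,255],[0,-20,0,0,255],[0,-9.5,0,0,255],[0,0,20,0,255],[0,0,20,0,255],[0,0,15,0,255],[0,0,9,0,255],[0,0,0,0,255],[0,0,0,0,255],[0,0,0,0,255]]'; python3 -m inch '[[0,0,5,0,255],[0,0,5,0,255],[0,0,2,0,255],[0,0,0,0,255],[0,0,0,0,255]]'
```

```text
time: 12.58
ee_pos: [0.4416, 0.2042, 0.1328]
eef_rot: [0.998, 0.07, 0.0, -0.0]
force: [0.6, -0.6, -0.9]
opening: 0.0238
grasp_force: 59.3
time: 13.0
ee_pos: [0.4413, 0.2042, 0.1202]
eef_rot: [0.998, 0.07, 0.0, -0.0]
force: [-0.2, -1.1, -1.9]
opening: 0.0248
grasp_force: 59.3
```

```bash
python3 -m inch '[[0,0,0.7,0,255],[0,0,0,0,255],[0,0,0,0,147],[0,0,0,0,147],[0,0,0,0,147],[0,0,-10,0,147],[0,0,-20,0,147],[0,0,-25,0,147],[0,0,0,0,100],[0,0,0,0,100]]'
python3 -c "
from h import *
print(sense()['ee_pos'])
go(.522,.0067,.173,-.031)"
```

```text
time: 13.83
ee_pos: [0.442, 0.2045, 0.1755]
eef_rot: [0.998, 0.07, 0.001, -0.0]
force: [-0.1, 0.2, -0.1]
opening: 0.052
grasp_force: 0.0
[0.44197437 0.20446043 0.17552015]
turn 0.171  dx 86.1 dy 195.2 dz 2.5
```

```bash
python3 -m inch '[[0,0,0,0.086,100],[0,0,0,0.085,100],[11,24.4,0,0,100],[11,24.4,0,0,100],[11,24.4,0,0,100],[11,24.4,0,0,100],[11,24.4,0,0,100],[11,24.4,0,0,100],[10,24.4,0,0,100],[10.1,24.4,0,0,100],[0,0,20,0,100],[0,0,20,0,100],[0,0,20,0,100],[0,0,0,0,100],[0,0,0,0,100],[0,0,0,0,100]]'
python3 -c "
from h import *
go(.522,.0067,.062,-.031)
im=snapshot('top');crop('t1','top',90,160,300,270,3.8,im)
"
```

```text
time: 15.17
ee_pos: [0.5214, 0.0065, 0.115]
eef_rot: [1.0, -0.015, -0.0, 0.0]
force: [1.1, -0.5, 0.2]
opening: 0.052
grasp_force: 0.0
turn -0.000  dx 0.6 dy -0.2 dz 53.0
```

View pics/t1.png

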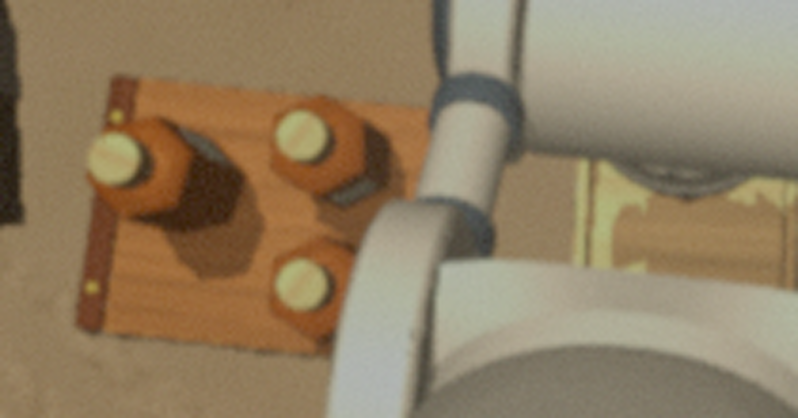

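Both middle bottles stand upright on the board, with stoppers at (303,135) and (302,285) in the crop. The tall one is untouched at (115,158). Next is the small bottle.

```bash
python3 -m inch '[[0.6,0,20,0,100],[0,0,20,0,100],[0,0,8,0,100],[0,0,4,0,100],[0,0,0,0,100],[0,0,0,0,100],[0,0,0,0,100]]'; python3 -m inch '[[0,0,0,0,255],[0,0,0,0,255],[0,0,0,0,255],[0,0,0,0,255],[0,0,0,0,255],[0,0,0,0,255]]' 60
python3 -m inch '[[0,0,-5,0,255],[0,0,-10,0,255],[0,0,-20,0,255],[0,0,-25,0,255],[0,0,-30,0,255],[0,0,-25,0,255],[0,0,-25,0,255],[0,0,0,0,255],[0,0,0,0,255],[0,0,0,0,255]]'
```

```text
time: 15.8
ee_pos: [0.5224, 0.0064, 0.0635]
eef_rot: [1.0, -0.016, 0.001, 0.0]
force: [-0.2, -0.2, 0.0]
opening: 0.0517
grasp_force: 0.0
time: 16.3
ee_pos: [0.5222, 0.0065, 0.0632]
eef_rot: [1.0, -0.016, 0.001, 0.0]
force: [-1.1, 1.6, 7.8]
opening: 0.0243
grasp_force: 58.4
time: 17.13
ee_pos: [0.5215, 0.0065, 0.2025]
eef_rot: [1.0, -0.016, -0.0, -0.0]
force: [0.9, 0.3, -1.8]
opening: 0.0235
grasp_force: 59.1
```

```bash
python3 -m inch '[[0,0,0,-0.09,255],[0,0,0,-0.09,255],[0,0,0,0,255],[0,0,0,0,255]]'; python3 -c "
from h import *
go(.472,-.2543,.11,.148)"
```

```text
time: 17.47
ee_pos: [0.5213, 0.0065, 0.2017]
eef_rot: [0.997, 0.073, -0.001, -0.0]
force: [-0.6, 0.1, -2.0]
opening: 0.024
grasp_force: 59.1
turn -0.002  dx -87.2 dy 250.6 dz 91.7
```

```bash
python3 -m inch '[[-3,10,0,0,255],[-7,20,0,0,255],[-9,25,0,0,255],[-9,25,0,0,255],[-9,25,0,0,255],[-9,25,0,0,255],[-9,25,0,0,255],[-9,25,0,0,255],[-9,25,0,0,255],[-7,20,0,0,255],[-5,15,0,0,255],[-2.2,10.6,0,0,255],[0,0,0,0,255],[0,0,20,0,255],[0,0,25,0,255],[0,0,25,0,255],[0,0,22,0,255],[0,0,0,0,255],[0,0,0,0,255],[0,0,0,0,255]]'; python3 -c "
from h import *
go(.472,-.2543,.064,.148)
im=snapshot('side');cv2.imwrite('pics/s2.png',im[:,:,::-1])
crop('t2','top',340,160,440,260,6)"
```

```text
time: 19.13
ee_pos: [0.4733, -0.2543, 0.1116]
eef_rot: [0.997, 0.074, 0.0, 0.0]
force: [0.9, -0.2, -0.6]
opening: 0.0242
grasp_force: 59.2
turn 0.001  dx -1.3 dy -0.2 dz 47.6
```

View pics/t2.png

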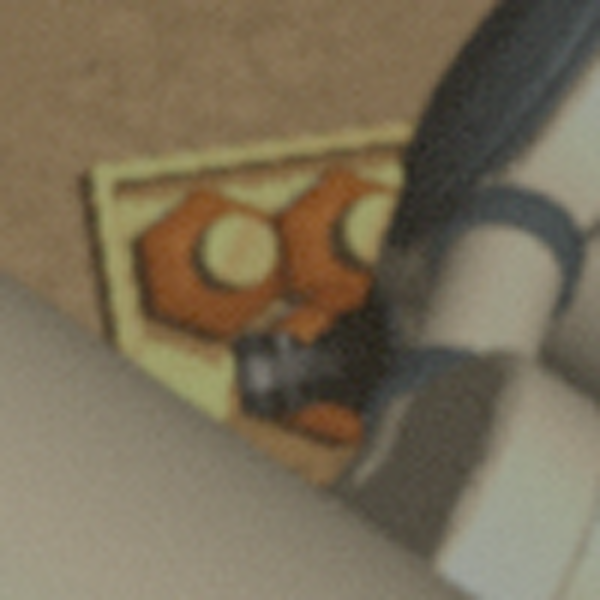

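The small bottle hangs in front of its two fellows, with a small gap at about (290,310). I'll lower it in.

```bash
python3 -m inch '[[-1.3,0,8,0,255],[0,0,8,0,255],[0,0,8,0,255],[0,0,8,0,255],[0,0,8,0,255],[0,0,5,0,255],[0,0,0,0,255],[0,0,0,0,255],[0,0,0,0,255]]'; python3 -c "
from h import *
go(.472,-.2543,.0632,.148)"
```

```text
time: 19.98
ee_pos: [0.4716, -0.2546, 0.0657]
eef_rot: [0.997, 0.074, 0.0, 0.0]
force: [0.0, 0.4, -1.6]
opening: 0.024
grasp_force: 59.2
turn 0.001  dx 0.4 dy -0.3 dz 2.5
```

```bash
python3 -m inch '[[0,0,2,0,255],[0,0,0,0,255],[1,0,0,0,255],[1,0,0,0,255],[0,0,0,0,255],[0,0,0,0,255]]';python3 -m inch '[[0.7,0,0,0,255],[0,0,0,0,255],[0,0,0,0,255]]';python3 -m inch '[[0.7,0,0,0,255],[0,0,0,0,255],[0,0,0,0,255]]'
```

```text
time: 20.48
ee_pos: [0.4736, -0.2542, 0.0637]
eef_rot: [0.997, 0.074, 0.0, 0.0]
force: [-0.5, 0.3, -0.9]
opening: 0.0242
grasp_force: 59.2
time: 20.73
ee_pos: [0.4742, -0.2541, 0.0636]
eef_rot: [0.997, 0.074, 0.0, -0.0]
force: [0.3, -0.8, -2.0]
opening: 0.0239
grasp_force: 59.2
time: 20.98
ee_pos: [0.4749, -0.254, 0.0636]
eef_rot: [0.997, 0.074, 0.0, 0.0]
force: [-0.5, -0.1, -1.6]
opening: 0.0238
grasp_force: 59.3
```

```bash
python3 -m inch '[[0.6,0,0,0,255],[0,0,0,0,255],[0,0,0,0,255]]';python3 -m inch '[[0.6,0,0,0,255],[0,0,0,0,255],[0,0,0,0,255]]'; python3 -m inch '[[0.5,0,0,0,255],[0,0,0,0,255],[0,0,0,0,255]]'
```

```text
time: 21.23
ee_pos: [0.4754, -0.2539, 0.0636]
eef_rot: [0.997, 0.074, -0.0, -0.0]
force: [0.4, 0.3, -0.8]
opening: 0.0243
grasp_force: 59.3
time: 21.48
ee_pos: [0.476, -0.2538, 0.0636]
eef_rot: [0.997, 0.074, -0.0, -0.0]
force: [-0.8, -0.1, -1.4]
opening: 0.0242
grasp_force: 59.3
time: 21.73
ee_pos: [0.4765, -0.2537, 0.0635]
eef_rot: [0.997, 0.074, -0.0, -0.0]
force: [-1.6, -0.4, -1.8]
opening: 0.0241
grasp_force: 59.3
```

```bash
python3 -m inch '[[0,0,0.6,0,255],[0,0,0,0,255],[0,0,0,0,147],[0,0,0,0,147],[0,0,0,0,147],[0,0,-10,0,147],[0,0,-20,0,147],[0,0,-30,0,147],[0,0,-30,0,147],[0,0,-30,0,147],[0,0,0,0,147],[0,0,0,0,147]]'
python3 -c "
from h import *
go(.5027,.2915,.24,-.031-.283)"
```

```text
time: 22.73
ee_pos: [0.4774, -0.2543, 0.1853]
eef_rot: [0.997, 0.074, 0.002, 0.001]
force: [-0.0, -0.1, -0.8]
opening: 0.0364
grasp_force: 0.0
turn 0.463  dx -144.5 dy -526.9 dz -54.7
```

```bash
python3 -m inch '[[0,0,-28,0.116,147],[0,0,-27,0.116,147],[0,0,0,0.116,147],[0,0,0,0.115,147],[0,0,0,0,147],[0,0,0,0,147]]'; python3 -c "
from h import *
go(.5027,.2915,.24,-.314)"
```

```text
time: 23.23
ee_pos: [0.4761, -0.2535, 0.2373]
eef_rot: [0.988, -0.155, -0.001, -0.0]
force: [0.0, 0.0, -0.2]
opening: 0.0363
grasp_force: 0.0
turn 0.003  dx -143.1 dy -526.5 dz -2.7
```

```bash
python3 -m inch '[[-7.5,-27.7,0,0.003,147],[-7.5,-27.7,0,0,147],[-7.5,-27.7,0,0,147],[-7.5,-27.7,0,0,147],[-7.5,-27.7,0,0,147],[-7.5,-27.7,0,0,147],[-7.5,-27.7,0,0,147],[-7.5,-27.7,0,0,147],[-7.5,-27.7,0,0,147],[-7.5,-27.7,0,0,147],[-7.5,-27.7,0,0,147],[-7.5,-27.7,0,0,147],[-7.5,-27.7,0,0,147],[-7.5,-27.7,0,0,147],[-7.5,-27.7,0,0,147],[-7.5,-27.7,0,0,147],[-7.5,-27.7,0,0,147],[-7.5,-27.7,0,0,147],[-8,-27.9,0,0,147],[0,0,0,0,147]]'; python3 -m inch '[[0,0,0,0,147],[0,0,0,0,147],[0,0,20,0,147],[0,0,20,0,147],[0,0,0,0,147],[0,0,0,0,147],[0,0,0,0,147]]'; python3 -c "
from h import *
go(.5027,.2915,.147,-.314)
t=snapshot('top')
a=cv2.resize(t[170:250,345:425],None,fx=5,fy=5,interpolation=cv2.INTER_CUBIC)
b=cv2.resize(snapshot('side')[90:170,230:310],None,fx=5,fy=5,interpolation=cv2.INTER_CUBIC)
cv2.imwrite('pics/ab.png',np.hstack([a,b])[:,:,::-1])"
```

```text
time: 24.9
ee_pos: [0.5045, 0.2952, 0.2372]
eef_rot: [0.988, -0.154, -0.0, -0.0]
force: [-1.6, 0.3, 0.8]
opening: 0.0363
grasp_force: 0.0
time: 25.48
ee_pos: [0.5052, 0.2906, 0.1989]
eef_rot: [0.987, -0.158, 0.0, -0.0]
force: [0.4, -0.1, 0.2]
opening: 0.0364
grasp_force: 0.0
turn -0.003  dx -2.7 dy -0.1 dz 51.9
```

View pics/ab.png

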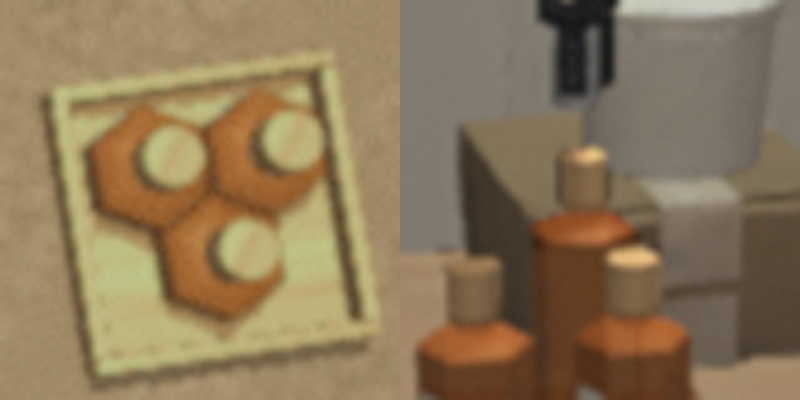

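The left half shows the three small bottles nested flat to flat and square, with stoppers at (173,155), (292,140) and (249,247). On the right, the gripper at (580,95) is above the tall stopper at (583,160).

```bash
python3 -m inch '[[-2.7,0,20,-0.003,147],[0,0,20,0,147],[0,0,8,0,147],[0,0,3.5,0,147],[0,0,0,0,147],[0,0,0,0,147],[0,0,0,0,147]]'; python3 -m inch '[[0,0,0,0,255],[0,0,0,0,255],[0,0,0,0,255],[0,0,0,0,255],[0,0,0,0,255]]' 60
```

```text
time: 26.17
ee_pos: [0.5028, 0.2922, 0.1476]
eef_rot: [0.988, -0.156, 0.001, -0.0]
force: [0.6, -0.4, -0.1]
opening: 0.0358
grasp_force: 0.0
time: 26.58
ee_pos: [0.5029, 0.2923, 0.1476]
eef_rot: [0.988, -0.156, 0.001, -0.001]
force: [-0.4, 1.7, 6.6]
opening: 0.0242
grasp_force: 58.8
```

```bash
python3 -m inch '[[0,0,-5,0,255],[0,0,-10,0,255],[0,0,-20,0,255],[0,0,-25,0,255],[0,0,-30,0,255],[0,0,-30,0,255],[0,0,-30,0,255],[0,0,0,-0.094,255],[0,0,0,-0.094,255],[0,0,0,-0.094,255],[0,0,0,0,255],[0,0,0,0,255],[0,0,0,0,255]]'
python3 -c "
from h import *
go(.5222,.0065,.298,-.031)"
```

```text
time: 27.67
ee_pos: [0.5021, 0.2919, 0.2968]
eef_rot: [1.0, -0.018, 0.0, -0.0]
force: [0.5, 0.3, -2.7]
opening: 0.0243
grasp_force: 59.3
turn -0.004  dx 28.9 dy 284.6 dz -1.2
```

```bash
python3 -m inch '[[1,10,0,-0.004,255],[2,20,0,0,255],[3,27,0,0,255],[3,27,0,0,255],[3,27,0,0,255],[3,27,0,0,255],[3,27,0,0,255],[3,27,0,0,255],[3,27,0,0,255],[2,27,0,0,255],[2,20,0,0,255],[0.9,18.6,0,0,255],[0,0,0,0,255],[0,0,0,0,255],[0,0,25,0,255],[0,0,30,0,255],[0,0,30,0,255],[0,0,25,0,255],[0,0,0,0,255],[0,0,0,0,255]]'; python3 -c "
from h import *
go(.5222,.0065,.1416,-.031)"
```

```text
time: 29.33
ee_pos: [0.5225, 0.0072, 0.1862]
eef_rot: [1.0, -0.014, -0.001, -0.0]
force: [0.1, -0.4, -2.0]
opening: 0.0239
grasp_force: 59.6
turn 0.003  dx -0.3 dy 0.7 dz 44.6
```

```bash
python3 -m inch '[[-0.3,0.7,15,0.003,255],[0,0,15,0,255],[0,0,8,0,255],[0,0,4,0,255],[0,0,0,0,255],[0,0,0,0,255]]'; python3 -m inch '[[0,0,2,0,255],[0,0,0,0,255],[0,0,0,0,255]]';  python3 -c "
from h import *
go(.5222,.0065,.1416,-.031)"
```

```text
time: 29.83
ee_pos: [0.5233, 0.006, 0.1454]
eef_rot: [1.0, -0.016, 0.001, 0.0]
force: [-0.0, 0.4, -2.8]
opening: 0.0242
grasp_force: 59.8
time: 30.08
ee_pos: [0.5229, 0.0059, 0.1428]
eef_rot: [1.0, -0.016, 0.0, 0.0]
force: [0.0, -0.3, -2.8]
opening: 0.0238
grasp_force: 59.8
turn -0.000  dx -0.7 dy -0.6 dz 1.2
```

Touching down, releasing, then backing off to the board side for a look.

```bash
python3 -m inch '[[-0.6,-0.6,0,0,255],[0,0,1.3,0,255],[0,0,0.3,0,255],[0,0,0,0,255],[0,0,0,0,255]]';python3 -m inch '[[0,0,0,0,147],[0,0,0,0,147],[0,0,0,0,147],[0,0,-10,0,147],[0,0,-20,0,147],[0,0,-30,0,147],[0,0,-30,0,147],[0,0,0,0,147],[0,0,0,0,147]]'
python3 -c "
from h import *
print(sense()['ee_pos'])
go(.5177,.2069,.19,-.203)
go(.4418,.2044,.19,.14)"
```

```text
time: 30.5
ee_pos: [0.5227, 0.0066, 0.1415]
eef_rot: [1.0, -0.016, 0.001, -0.0]
force: [-0.8, 1.9, 11.2]
opening: 0.0236
grasp_force: 61.3
time: 31.25
ee_pos: [0.523, 0.0065, 0.2331]
eef_rot: [1.0, -0.016, 0.002, 0.0]
force: [-0.8, -0.4, -0.2]
opening: 0.0363
grasp_force: 0.0
[0.52303367 0.00645227 0.23307042]
turn 0.172  dx -45.6 dy -195.3 dz 43.1
turn -0.171  dx -52.8 dy -207.3 dz 43.1
```

```bash
python3 -m inch '[[0,0,0,0.086,147],[0,0,0,0.086,147],[-5.7,-24.4,0,0,147],[-5.7,-24.4,0,0,147],[-5.7,-24.4,0,0,147],[-5.7,-24.4,0,0,147],[-5.7,-24.4,0,0,147],[-5.7,-24.4,0,0,147],[-5.7,-24.4,0,0,147],[-5.7,-24.5,0,0,147],[0,0,20,0,147],[0,0,20,0,147],[0,0,0,0,147],[0,0,0,0,147],[0,0,0,0,147]]'; python3 -c "
from h import *
go(.5177,.2069,.1184,-.203)
crop('t3','top',230,165,310,245,7)"
```

```text
time: 32.5
ee_pos: [0.5171, 0.2068, 0.1915]
eef_rot: [0.995, -0.102, -0.0, 0.0]
force: [0.4, -0.3, 0.5]
opening: 0.0362
grasp_force: 0.0
turn -0.001  dx 0.6 dy -0.2 dz 73.1
```

View pics/t3.png

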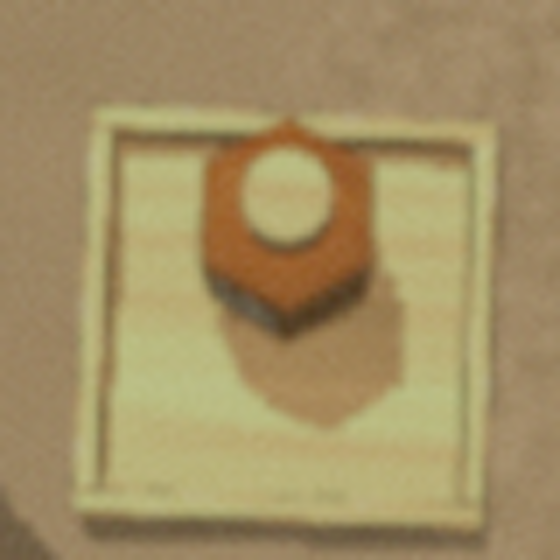

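The tall bottle stands in the back place, with its stopper at (288,197), top corner at (290,118), bottom corner at (288,312), and flats at x≈205 and 373. Its yaw looks about 0.03 rad off the tray, so I'll measure that properly.

```bash
python3 - <<'E'
from h import *
ims=np.mean([snapshot("top").astype(float) for _ in range(3)],0)
c=ims[165:245,230:310];k=7
sat=cv2.resize((c.max(2)-c.min(2)).astype(np.float32),None,fx=k,fy=k,interpolation=cv2.INTER_CUBIC)
sat=cv2.GaussianBlur(sat,(0,0),4)
C=lambda x,y,z:w(230+(x+.5)/7-.5,165+(y+.5)/7-.5,z)
g=cv2.Sobel(sat,cv2.CV_32F,1,0,ksize=5)
for lo,hi,s in((190,222,1),(358,392,-1)):
    ys=np.arange(170,252,4);xs=[lo+np.argmax(s*g[y,lo:hi]) for y in ys]
    print(xs)
    f=np.polyfit(ys,xs,1);a=C(np.polyval(f,250),250,.122);b=C(np.polyval(f,170),170,.122)
    print("yaw",np.arctan2(b[1]-a[1],b[0]-a[0]))
# tray inner/outer edges
for lo,hi,s in((65,120,1),(455,510,-1)):
    ys=np.arange(180,480,10);xs=[lo+np.argmax(s*g[y,lo:hi]) for y in ys]
    print(xs);f=np.polyfit(ys,xs,1);a=C(np.polyval(f,480),480,.03);b=C(np.polyval(f,180),180,.03)
    print("tray yaw",np.arctan2(b[1]-a[1],b[0]-a[0]))
p=C(288,197,.154);print(p)
for q in((290,118),(288,312)):print(C(*q,.122))
E
```

```text
[np.int64(206), np.int64(206), np.int64(205), np.int64(205), np.int64(206), np.int64(206), np.int64(206), np.int64(205), np.int64(205), np.int64(204), np.int64(204), np.int64(204), np.int64(204), np.int64(204), np.int64(204), np.int64(204), np.int64(204), np.int64(205), np.int64(205), np.int64(205), np.int64(206)]
yaw -0.004716638413923632
[np.int64(369), np.int64(370), np.int64(370), np.int64(370), np.int64(369), np.int64(369), np.int64(369), np.int64(369), np.int64(369), np.int64(369), np.int64(370), np.int64(370), np.int64(370), np.int64(370), np.int64(370), np.int64(370), np.int64(369), np.int64(369), np.int64(369), np.int64(369), np.int64(369)]
yaw 0.0011585115411005362
[np.int64(99), np.int64(119), np.int64(97), np.int64(99), np.int64(100), np.int64(99), np.int64(101), np.int64(81), np.int64(79), np.int64(78), np.int64(112), np.int64(111), np.int64(113), np.int64(92), np.int64(90), np.int64(84), np.int64(86), np.int64(91), np.int64(93), np.int64(94), np.int64(95), np.int64(71), np.int64(72), np.int64(71), np.int64(72), np.int64(103), np.int64(104), np.int64(104), np.int64(103), np.int64(103)]
tray yaw -0.019220290478557972
[np.int64(465), np.int64(465), np.int64(467), np.int64(497), np.int64(497), np.int64(496), np.int64(468), np.int64(468), np.int64(497), np.int64(495), np.int64(476), np.int64(488), np.int64(487), np.int64(489), np.int64(489), np.int64(489), np.int64(490), np.int64(490), np.int64(490), np.int64(488), np.int64(483), np.int64(483), np.int64(486), np.int64(489), np.int64(491), np.int64(491), np.int64(492), np.int64(461), np.int64(465), np.int64(471)]
tray yaw 0.00344593001576141
[0.52182557 0.00687011 0.154     ]
[0.54881473 0.00661702 0.122     ]
[0.49317414 0.00681365 0.122     ]
```

```bash
python3 -c "
from h import *
go(.5220,.0066,.1915,0)"
```

```text
turn -0.204  dx 4.7 dy 200.3 dz 0.3
```

```bash
python3 -m inch '[[0,0,0,-0.102,147],[0,0,0,-0.102,147],[0.6,25,0,0,147],[0.6,25,0,0,147],[0.6,25,0,0,147],[0.6,25,0,0,147],[0.6,25,0,0,147],[0.6,25,0,0,147],[0.6,25,0,0,147],[0.5,25.3,0,0,147],[0,0,0,0,147],[0,0,0,0,147],[0,0,0,0,147]]'; python3 -c "
from h import *
go(.5222,.0066,.1415,0)"
```

```text
time: 33.78
ee_pos: [0.5219, 0.0069, 0.1912]
eef_rot: [1.0, 0.0, 0.0, -0.0]
force: [-0.2, 0.5, 0.1]
opening: 0.0361
grasp_force: 0.0
turn 0.000  dx 0.3 dy 0.3 dz 49.7
```

```bash
python3 -m inch '[[0.3,0.3,20,0,147],[0,0,15,0,147],[0,0,10,0,147],[0,0,4.5,0,147],[0,0,0,0,147],[0,0,0,0,147],[0,0,0,0,147],[0,0,0,0,255],[0,0,0,0,255],[0,0,0,0,255],[0,0,0,0,255],[0,0,-0.6,0,255],[0,0,0,0.03,255],[0,0,0,0,255],[0,0,0.4,0,255],[0,0,0,0,255],[0,0,0,0,255]]'; python3 -m inch '[[0,0,0,0,147],[0,0,0,0,147],[0,0,0,0,147],[0,0,-10,0,147],[0,0,-20,0,147],[0,0,-20,0,147],[0,0,0,0,147],[0,0,0,0,147],[0,0,0,0,147]]'
python3 -c "
from h import *
go(.5177,.2069,.1915,-.203)"
```

```text
time: 35.2
ee_pos: [0.5225, 0.0065, 0.1423]
eef_rot: [1.0, -0.014, 0.001, -0.0]
force: [-1.1, 1.2, 10.0]
opening: 0.0242
grasp_force: 60.3
time: 35.95
ee_pos: [0.5219, 0.0064, 0.1917]
eef_rot: [1.0, -0.015, 0.0, -0.0]
force: [0.2, 0.7, -0.6]
opening: 0.0364
grasp_force: 0.0
turn 0.174  dx -44.5 dy -195.5 dz 0.2
```

```bash
python3 -m inch '[[0,0,0,0.087,147],[0,0,0,0.087,147],[-5.6,-24.4,0,0,147],[-5.6,-24.4,0,0,147],[-5.6,-24.4,0,0,147],[-5.6,-24.4,0,0,147],[-5.6,-24.4,0,0,147],[-5.6,-24.4,0,0,147],[-5.5,-24.5,0,0,147],[-5.5,-24.5,0,0,147],[0,0,20,0,147],[0,0,20,0,147],[0,0,15,0,147],[0,0,0,0,147],[0,0,0,0,147],[0,0,0,0,147]]'; python3 - <<'E'
from h import *
go(.5177,.2069,.1184,-.203)
ims=np.mean([snapshot("top").astype(float) for _ in range(3)],0)
c=ims[165:245,230:310];k=7
sat=cv2.resize((c.max(2)-c.min(2)).astype(np.float32),None,fx=k,fy=k,interpolation=cv2.INTER_CUBIC)
sat=cv2.GaussianBlur(sat,(0,0),4)
C=lambda x,y,z:w(230+(x+.5)/7-.5,165+(y+.5)/7-.5,z)
g=cv2.Sobel(sat,cv2.CV_32F,1,0,ksize=5)
for lo,hi,s in((190,222,1),(358,392,-1)):
    ys=np.arange(170,252,4);xs=[lo+np.argmax(s*g[y,lo:hi]) for y in ys]
    f=np.polyfit(ys,xs,1);a=C(np.polyval(f,250),250,.122);b=C(np.polyval(f,170),170,.122)
    print("yaw",np.arctan2(b[1]-a[1],b[0]-a[0]))
E
```

```text
time: 37.28
ee_pos: [0.518, 0.2068, 0.137]
eef_rot: [0.995, -0.102, 0.0, -0.0]
force: [1.1, 0.5, -0.3]
opening: 0.0368
grasp_force: 0.0
turn -0.000  dx -0.4 dy -0.1 dz 18.6
yaw -0.013444372768721784
yaw -0.02622440602263184
```

```bash
python3 -m inch '[[-0.4,0,10,0,147],[0,0,6,0,147],[0,0,2.5,0,147],[0,0,0,0,147],[0,0,0,0,147],[0,0,0,0,255],[0,0,0,0,255],[0,0,0,0,255],[0,0,0,0,255],[0,0,0,0,255]]';python3 -m inch '[[0,0,-5,0,255],[0,0,-10,0,255],[0,0,-20,0,255],[0,0,-25,0,255],[0,0,-20,0,255],[0,0,0,0,255],[0,0,0,0,255],[0,0,0,0,255]]'
python3 -c "
from h import *
go(.4762,.0358,.192,-.203)"
```

```text
time: 38.27
ee_pos: [0.5176, 0.207, 0.1183]
eef_rot: [0.995, -0.101, 0.0, -0.0]
force: [-0.8, 0.9, 3.6]
opening: 0.024
grasp_force: 59.1
time: 38.93
ee_pos: [0.517, 0.2067, 0.1978]
eef_rot: [0.995, -0.101, -0.0, 0.0]
force: [0.5, -0.6, -2.6]
opening: 0.0239
grasp_force: 59.1
turn -0.000  dx -5.5 dy 175.6 dz 5.8
```

```bash
python3 -m inch '[[-1,10,0,0,255],[-2,20,0,0,255],[-2.5,25,0,0,255],[0,25,0,0,255],[0,25,0,0,255],[0,25,0,0,255],[0,20,0,0,255],[0,15,0,0,255],[0,8,0,0,255],[0,2.6,0,0,255],[0,0,0,0,255],[0,0,0,0,255],[0,0,20,0,255],[0,0,20,0,255],[0,0,15,0,255],[0,0,0,0,255],[0,0,0,0,255],[0,0,0,0,255]]'; python3 -c "
from h import *
go(.4762,.0358,.1124,-.203)"
```

```text
time: 40.43
ee_pos: [0.4771, 0.0365, 0.1438]
eef_rot: [0.995, -0.101, 0.0, -0.0]
force: [0.2, 0.8, -3.4]
opening: 0.0244
grasp_force: 59.3
turn 0.000  dx -0.7 dy 0.8 dz 31.4
```

```bash
python3 -m inch '[[-0.7,0.4,10,0,255],[0,0,10,0,255],[0,0,6,0,255],[0,0,4,0,255],[0,0,0,0,255],[0,0,0,0,255],[0,0,0,0,255]]'; python3 -c "
from h import *
go(.4788,.0342,.1126,-.203)"
```

```text
time: 41.02
ee_pos: [0.4761, 0.0358, 0.1136]
eef_rot: [0.995, -0.101, 0.0, -0.0]
force: [0.2, -0.0, -2.5]
opening: 0.024
grasp_force: 59.3
turn -0.000  dx 2.9 dy 1.0 dz 1.0
```

```bash
python3 -m inch '[[1,0.35,0.4,0,255],[0,0,0,0,255],[0,0,0,0,255]]'; python3 -m inch '[[1,0.35,0,0,255],[0,0,0,0,255],[0,0,0,0,255]]'; python3 -m inch '[[0.6,0.2,0,0,255],[0,0,0,0,255],[0,0,0,0,255]]'
```

```text
time: 41.27
ee_pos: [0.4769, 0.0352, 0.1129]
eef_rot: [0.995, -0.101, 0.0, -0.0]
force: [0.2, -0.3, -2.8]
opening: 0.0239
grasp_force: 59.3
time: 41.52
ee_pos: [0.4777, 0.0346, 0.1127]
eef_rot: [0.995, -0.101, 0.0, -0.0]
force: [-0.1, -0.2, -2.2]
opening: 0.0242
grasp_force: 59.3
time: 41.77
ee_pos: [0.4782, 0.0343, 0.1127]
eef_rot: [0.995, -0.101, -0.0, 0.0]
force: [-1.0, 0.5, -2.3]
opening: 0.0244
grasp_force: 59.3
```

```bash
python3 -m inch '[[0.5,0.1,0,0,255],[0,0,0,0,255],[0,0,0,0,255]]'; python3 -m inch '[[0,0,0.5,0,255],[0,0,0.3,0,255],[0,0,0,0,255],[0,0,0,0,255]]'; python3 -m inch '[[0,0,0,0,147],[0,0,0,0,147],[0,0,0,0,147],[0,0,-10,0,147],[0,0,-20,0,147],[0,0,-30,0,147],[0,0,0,0,147],[0,0,0,0,147],[0,0,0,0,147]]'
python3 -c "
from h import *
go(.4418,.2044,.175,.14)"
```

```text
time: 42.02
ee_pos: [0.4786, 0.0342, 0.1126]
eef_rot: [0.995, -0.101, -0.0, -0.0]
force: [-0.9, 0.4, -2.5]
opening: 0.0239
grasp_force: 59.3
time: 42.35
ee_pos: [0.4788, 0.0342, 0.1123]
eef_rot: [0.995, -0.101, 0.0, -0.0]
force: [-1.9, 0.8, 8.7]
opening: 0.0241
grasp_force: 60.8
time: 43.1
ee_pos: [0.4785, 0.0342, 0.1716]
eef_rot: [0.995, -0.101, 0.0, -0.0]
force: [0.5, -0.0, -1.0]
opening: 0.0361
grasp_force: 0.0
turn -0.343  dx -12.6 dy -173.7 dz -3.4
```

```bash
python3 -m inch '[[0,0,-8,0,147],[0,0,0,-0.115,147],[0,0,0,-0.114,147],[0,0,0,-0.114,147],[-1.8,-24.8,0,0,147],[-1.8,-24.8,0,0,147],[-1.8,-24.8,0,0,147],[-1.8,-24.8,0,0,147],[-1.8,-24.8,0,0,147],[-1.8,-24.8,0,0,147],[-1.8,-24.9,0,0,147],[0,0,15,0,147],[0,0,15,0,147],[0,0,0,0,147],[0,0,0,0,147],[0,0,0,0,147]]'; python3 -c "
from h import *
go(.4418,.2044,.1195,.14)
crop('t4','top',230,165,310,245,7)"
```

```text
time: 44.43
ee_pos: [0.4421, 0.2042, 0.1502]
eef_rot: [0.998, 0.07, -0.0, 0.0]
force: [0.5, 0.5, -0.1]
opening: 0.0362
grasp_force: 0.0
turn -0.001  dx -0.3 dy -0.2 dz 30.7
```

View pics/t4.png

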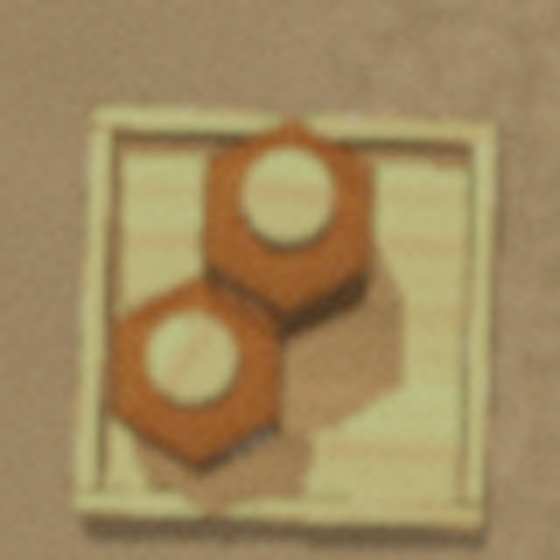

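mid_1, with its stopper at (192,357), sits snug against the tall bottle at (288,197). Now mid_2.

```bash
python3 -m inch '[[-0.3,0,15,0,147],[0,0,10,0,147],[0,0,5.5,0,147],[0,0,0,0,147],[0,0,0,0,147],[0,0,0,0,255],[0,0,0,0,255],[0,0,0,0,255],[0,0,0,0,255],[0,0,0,0,255]]';python3 -m inch '[[0,0,-5,0,255],[0,0,-10,0,255],[0,0,-20,0,255],[0,0,-25,0,255],[0,0,-30,0,255],[0,0,-30,0,255],[0,0,-20,0,255],[0,0,0,0,255],[0,0,0,0,255],[0,0,0,0,255]]'
python3 -c "
from h import *
go(.4759,-.0203,.255,.14)"
```

```text
time: 45.32
ee_pos: [0.4422, 0.2046, 0.1202]
eef_rot: [0.998, 0.07, 0.001, -0.0]
force: [-1.5, 0.7, 6.0]
opening: 0.0238
grasp_force: 58.6
time: 46.15
ee_pos: [0.4412, 0.2042, 0.259]
eef_rot: [0.998, 0.07, -0.0, 0.0]
force: [0.3, 0.4, -3.0]
opening: 0.024
grasp_force: 59.1
turn -0.000  dx 3.1 dy 227.1 dz 4.0
```

```bash
python3 -m inch '[[-1,10,0,0,255],[-2,20,0,0,255],[-2,25,0,0,255],[0,25,0,0,255],[0,25,0,0,255],[0,25,0,0,255],[0,25,0,0,255],[2,25,0,0,255],[2,20,0,0,255],[2,15,0,0,255],[2,9,0,0,255],[0,3.5,0,0,255],[0,0,0,0,255],[0,0,0,0,255],[0,0,20,0,255],[0,0,20,0,255],[0,0,0,0,255],[0,0,0,0,255],[0,0,0,0,255]]'; python3 -c "
from h import *
go(.4759,-.0203,.114,.14)"
```

```text
time: 47.73
ee_pos: [0.4766, -0.0201, 0.2202]
eef_rot: [0.998, 0.07, 0.0, 0.0]
force: [-0.3, -0.8, -1.9]
opening: 0.024
grasp_force: 59.2
turn 0.001  dx -0.7 dy 0.1 dz 106.2
```

```bash
python3 -m inch '[[-0.7,0,15,0,255],[0,0,20,0,255],[0,0,20,0,255],[0,0,20,0,255],[0,0,15,0,255],[0,0,10,0,255],[0,0,4,0,255],[0,0,0,0,255],[0,0,0,0,255],[0,0,0,0,255]]'; python3 -c "
from h import *
go(.4780,-.0171,.1142,.14)"
```

```text
time: 48.57
ee_pos: [0.4764, -0.0206, 0.1164]
eef_rot: [0.998, 0.07, 0.001, 0.0]
force: [-0.7, -0.0, -1.7]
opening: 0.0242
grasp_force: 59.2
turn -0.000  dx 2.1 dy -3.3 dz 2.2
```

```bash
python3 -m inch '[[0.6,-1,1.6,0,255],[0,0,0,0,255],[0,0,0,0,255]]'; python3 -m inch '[[0.6,-1,0,0,255],[0,0,0,0,255],[0,0,0,0,255]]'; python3 -m inch '[[0.5,-0.7,0,0,255],[0,0,0,0,255],[0,0,0,0,255]]'; python3 -m inch '[[0.3,-0.5,0,0,255],[0,0,0,0,255],[0,0,0,0,255]]'
```

```text
time: 48.82
ee_pos: [0.4766, -0.0195, 0.1143]
eef_rot: [0.998, 0.07, 0.001, 0.0]
force: [0.6, 1.4, 5.0]
opening: 0.024
grasp_force: 59.8
time: 49.07
ee_pos: [0.477, -0.0187, 0.1143]
eef_rot: [0.998, 0.07, 0.0, 0.0]
force: [0.0, -2.7, 9.3]
opening: 0.0238
grasp_force: 60.3
time: 49.32
ee_pos: [0.4774, -0.0181, 0.1143]
eef_rot: [0.998, 0.07, 0.0, 0.0]
force: [-1.5, -5.3, 9.7]
opening: 0.0237
grasp_force: 60.7
time: 49.57
ee_pos: [0.4776, -0.0177, 0.1144]
eef_rot: [0.998, 0.07, 0.0, 0.001]
force: [-1.8, -5.4, 11.0]
opening: 0.0238
grasp_force: 60.6
```

```bash
python3 -m inch '[[0.3,-0.5,-0.4,0,255],[0,0,0,0,255],[0,0,0.2,0,255],[0,0,0,0,255]]'; python3 -m inch '[[0,0,0,0,147],[0,0,0,0,147],[0,0,0,0,147],[0,0,-10,0,147],[0,0,-20,0,147],[0,0,-30,0,147],[0,0,-30,0,147],[0,-30,-20,0,147],[0,-30,0,0,147],[0,-30,0,0,147],[0,-30,0,0,147],[0,-30,0,0,147],[0,-30,0,0,147],[0,0,0,0,147],[0,0,0,0,147]]'
python3 -c "
from h import *
im=snapshot('top')
a=cv2.resize(im[165:245,230:310],None,fx=5,fy=5,interpolation=cv2.INTER_CUBIC)
b=cv2.resize(im[170:250,345:425],None,fx=5,fy=5,interpolation=cv2.INTER_CUBIC)
cv2.imwrite('pics/f.png',np.hstack([a,b])[:,:,::-1])"
```

```text
time: 49.9
ee_pos: [0.4775, -0.0165, 0.1142]
eef_rot: [0.998, 0.07, 0.0, -0.0]
force: [-1.8, -0.8, 7.4]
opening: 0.024
grasp_force: 60.3
time: 51.15
ee_pos: [0.4519, 0.1628, 0.2238]
eef_rot: [0.997, 0.071, -0.0, 0.0]
force: [0.5, 0.4, -0.1]
opening: 0.0365
grasp_force: 0.0
```

View pics/f.png

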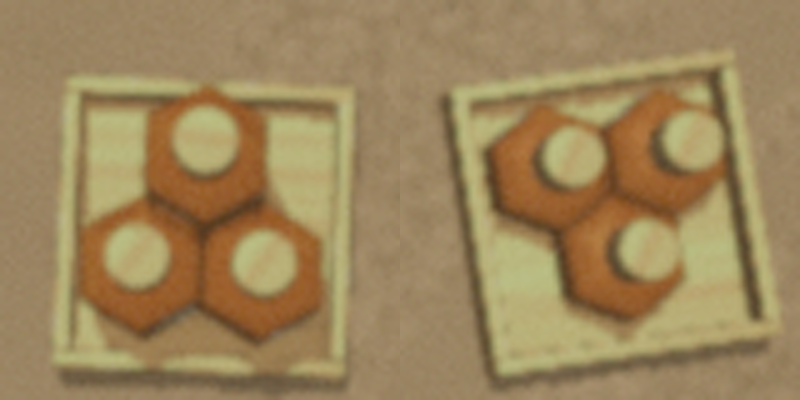

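The final view shows both trays packed flat to flat: tall (205,140) with mids at (137,256) and (265,263), and smalls at (573,155), (692,140) and (648,249). The mid spacing is the same as at the start, and the robot is clear.

```bash
python3 -c "
from rig import *
print(finish_job())"
```

```text
the job is handed in; nothing more can be done
None
```

The job is handed in at about 51 s: the small bottle stands with its two fellows, the tall one is in the back place, both middle bottles are back in front of it, and the last picture shows all of them upright, close together and square with the trays.

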